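# Unclip the cover of the long filter housing

### The arm

A 6-joint arm with a two-finger parallel gripper is mounted at the origin on a cart in front of the work surface, level with it; the furniture and walls round the work are solid. World frame = base frame: x ahead of the robot, y to its left, z up, the work surface at z = 0. Lengths are in m, angles in rad, forces in N, time in s.
With the tool pointing down it reaches from about 0.425 to 1.125 m from the base axis. Payload 14.9 kg.
Tool frame: the origin (TCP) lies midway between the tips of the shut fingers; the grasp point (between the pads) lies 19 mm behind it; z points along the fingers, y is the line along which they close (so a half turn about z gives the same grasp; the last joint's range is limited). The gripper opens to 91 mm and grips with 3 to 60 N. Pads are 32 mm wide; open, the fingers measure 118 mm over their backs; the gripper's body (76 mm by 178 mm) begins 60 mm behind the grasp point.
Start: joints at [-0.033, 0.379, 1.734, -0, 1.028, -0.033], TCP at [0.7, -0, 0.214] pointing down, gripper open.
Joint ranges: [-2.77, 2.77], [-0.74, 2.19], [0, 2.66], [-1.06, 4.2], [0.31, 2.87], [-3.08, 3.08]. Speed limits (rad/s): [1.89, 1.89, 2.39, 3.14, 3.14, 3.14].

### API

Orientations are given as a rotation vector (axis times angle).
In Python, from plant import env, vision gives the robot as it stands.
- The arm moves only by the shell command python3 -m inch 'ROWS' [OPENING]. ROWS is JSON, a list of rows, each a list of 6 numbers: the shift along the world's x, y, z as a fraction of full scale, then the turn, a rotation vector about the world's x, y, z as a fraction of full scale. A call has 1 to 10 rows; each row shifts and turns the commanded pose from where the row before left it; what a row does not reach is not made up. Full scale, the value 1, is 40 mm for a shift and 4 degrees for a turn. A row lasts 1/10 s, in which the tool goes at most 50 mm and 8.59 degrees, less where a joint would pass 70% of its speed; a pose out of reach is approached as far as the arm can. A call with a number of a shift or a turn outside -1 to 1 is refused whole. A call with a gripper value outside its range is refused whole. OPENING is the opening, from 0 (shut) to 1 (fully open), set as the call begins (- or left out, the last holds). The fingers move at their own pace and stop on an object; the grip force is fixed at half the most. Time passes only in rows, so rows that do not move let the fingers close. It gives the time, the measured TCP pose, the force, the opening and the grip force at its end, in the units of the state.
- env.get_obs(): the state, without advancing time (a new reading comes with each control period).
- vision.grab_frame(name): name is "scene" or "side" or "wrist"; returns (picture, depth): 384x512x3 uint8, red, green, blue; 384x512 float32, m along the optical axis (not along the pixel's ray), 0 where there is no reading.
- vision.camera_params(name): a dict with "fx", "fy", "cx", "cy" (pixels), "extrinsics" (4x4, takes a point from camera to world coordinates); the wrist camera has in their place "tool_from_camera" (4x4, takes a point from camera to tool coordinates, whose origin is the TCP and whose axes are the flange's). Camera axes: x right, y down, z forward; pixel columns grow to the right and rows downward; lengths in m; the calibration is good to about 2 mm. A picture is of the moment at which its call begins: read the wrist's pose just before it. camera_params takes no time and is no camera call.
- env.finish_job(): hands the job in; it is judged then, once.
The state is a dict: "time": time; "qpos": joint angles; "qvel": joint speeds; "tau": joint torques, N m; "tool_pos": TCP position; "orientation": TCP orientation; "wrist_force": force on the tool from outside, world axes, zero at the start; "wrist_torque": the same for the moment, N m; "opening": finger opening in m; "gripper_force": force on a finger pad.
Only numpy, scipy, OpenCV 4.12 (cv2) and the standard library are available. Lean on these libraries where they do the work, as an engineer would, in place of code of your own. Each camera call takes 0.05 s, during which the arm holds its last target. There are 200 camera calls.

### The job

Open the longer of the two filter housings for a filter change: squeeze the two black snap tabs on its cover together, lift the cover straight off, and lay it down flat, right way up, in the shallow steel drip tray. Lower it into the tray rather than dropping it, and leave the short housing's cover clipped on.

Things in the scene. Friction and masses are not known exactly. Their poses are not given: they have to be found in the camera images.
- long_cover: Grey clip-on cover, 124 (x) x 72 (y) x 4 mm plate on the long grey filter housing (136x84x60 mm, fixed). Origin: centre of the plate's underside, 60 mm above the bench. Its two tabs, squeezed, free it and carry it (0.15 kg). A skirt reaches 18 mm below the origin into the housing's mouth, 1.5 mm play: lift straight up 25 mm before moving sideways; laid down it stands on the skirt.
- long_cover_tab_a (a joint): Sprung black upright tab at the cover's x = 0, y = +22.5 mm: 24 mm wide (x), 5 mm thick (y), top 32 mm above the cover's origin. Its hook catches 4 mm under the housing's mouth. 0 = sprung out (hooked), 0.007 = fully squeezed inward along y (m), 9 N. The outer faces of the two tabs are 50 mm apart, 36 mm when squeezed. Springs back when let go.
- long_cover_tab_b (a joint): The same tab mirrored, at the cover's x = 0, y = -22.5 mm: 0 = sprung out (hooked), 0.007 = fully squeezed inward along y (m). Both must be squeezed to free the cover.
- drip_tray: Shallow bare steel drip tray fixed on the bench, 180 (x) x 150 (y) mm, rim 10 mm high, floor 3 mm thick, empty. Origin: centre of its underside, on the bench. The long cover lying flat in it has its origin 21 mm above the bench.
- short_cover: To be left clipped on: the same kind of cover with the same black tabs, but only 76 x 72 mm, on the short grey filter housing (88x84x60 mm, fixed). Origin: centre of the plate's underside, 60 mm above the bench.

How it is judged:
By the outcome, as a careful person would: the job done as asked, in the order asked, and still so for the second after the job is handed in, with the robot touching nothing.
It also fails if it takes over 43 s, if anything falls off the work surface, if the arm or the gripper's body presses on something with over 40 N, if the wrist force passes 120 N, or if a joint passes its speed limit or range.

## Working session

There is one attempt and no reset: what is moved stays moved. The work goes in short steps, Python scripts to look and compute and a shell command to move; the robot and the scene stay as the last step left them, time stands still between calls to the robot, and variables do not carry over. Pictures are saved under pics/ and viewed, at most 10 in all, crops included, and the job is handed in when it is done.

```bash
mkdir -p pics
python3 - <<'E'
from plant import env, vision
import cv2, numpy as np
for n in ["scene","side"]:
    p,d=vision.grab_frame(n); np.savez(f"pics/{n}.npz",p=p,d=d)
    cv2.imwrite(f"pics/{n}.png",cv2.cvtColor(p,cv2.COLOR_RGB2BGR))
    c=vision.camera_params(n); print(n,np.round(c["extrinsics"],3).tolist(),c["fx"],c["cx"],c["cy"])
o=env.get_obs(); print(o["time"],o["tool_pos"],o["orientation"],o["opening"])
E
```

```text
scene [[0.759, -0.392, 0.52, 0.141], [-0.65, -0.429, 0.627, -0.428], [-0.023, -0.814, -0.58, 0.55], [0.0, 0.0, 0.0, 1.0]] 353.3619016512884 259.4458957729825 190.92870315927857
side [[-0.775, 0.286, -0.564, 1.056], [0.632, 0.36, -0.686, 0.662], [0.007, -0.888, -0.459, 0.473], [0.0, 0.0, 0.0, 1.0]] 400.88186297829293 254.23793432152843 186.5857087819486
0.1 [6.99657036e-01 1.01325134e-05 2.13345539e-01] [-2.22093100e+00 -2.22092104e+00  1.07057552e-03] 0.09124201571980049
```

View pics/scene.png

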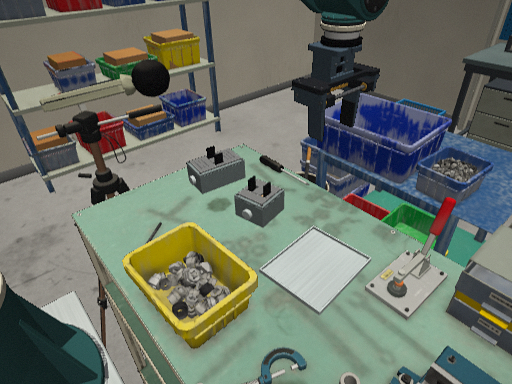

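View pics/side.png

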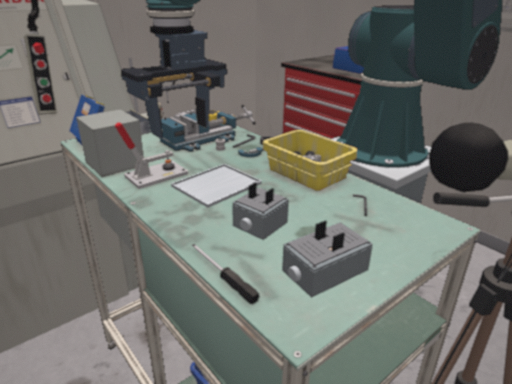

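The scene view shows the long housing near (216,168), the short one near (260,203) and the tray near (315,268). In the side view they are at (327,258), (260,212) and (215,185). Next I'll measure them from depth.

```bash
cat > h.py <<'E'
import numpy as np, cv2
def cloud(n,d,c,T=None):
    v,u=np.mgrid[0:d.shape[0],0:d.shape[1]]
    P=np.stack([(u-c["cx"])/c["fx"]*d,(v-c["cy"])/c["fy"]*d,d],-1)
    T=c["extrinsics"] if T is None else T
    return P@T[:3,:3].T+T[:3,3]
def rect(P,m,name):
    q=P[m][:,:2]
    (cx,cy),s,a=cv2.minAreaRect((q*1000).astype(np.float32))
    print(name,m.sum(),"c",round(cx,1),round(cy,1),"size",np.round(s,1),"ang",round(a,1),"z",np.round(np.median(P[m][:,2]),4))
E
python3 - <<'E'
from plant import vision
from h import *
box={"scene":{"long":(180,140,247,195),"short":(230,175,288,226),"tray":(258,225,372,312)},
"side":{"long":(280,217,375,292),"short":(230,180,292,236),"tray":(170,165,260,205)}}
for n in box:
    f=np.load(f"pics/{n}.npz"); P=cloud(n,f["d"],vision.camera_params(n)); ok=f["d"]>0
    for k,(a,b,c,e) in box[n].items():
        w=np.zeros_like(ok); w[b:e,a:c]=1; w&=ok; z=P[...,2]
        if k=="tray":
            br=f["p"].min(-1)>150
            rect(P,w&br&(z<.02),n+k); continue
        m=w&(z>.052)&(z<.07); rect(P,m,n+k+" top")
        m=(w&(z>.078)&(z<.1)).astype(np.uint8)
        N,L=cv2.connectedComponents(m)
        for i in range(1,N):
            if (L==i).sum()>8: rect(P,L==i,n+k+" tab"); print("   zmax",P[L==i][:,2].max())
E
```

```text
scenelong top 895 c 576.6 222.7 size [230.7 136.2] ang 84.5 z 0.0637
scenelong tab 49 c 585.8 315.4 size [ 8.2 24.7] ang 83.5 z 0.0872
   zmax 0.09361866414021608
scenelong tab 50 c 580.3 270.7 size [ 7.4 22.9] ang 75.9 z 0.0861
   zmax 0.09323733568235665
sceneshort top 777 c 575.9 99.2 size [89.5 85.5] ang 11.1 z 0.0632
sceneshort tab 51 c 572.7 122.3 size [25.8  5.8] ang 11.8 z 0.0866
   zmax 0.0936044618222196
sceneshort tab 53 c 580.7 78.3 size [24.3  7.7] ang 9.9 z 0.0867
   zmax 0.0930535989136741
scenetray 4766 c 548.2 -85.4 size [191.3 287. ] ang 4.8 z 0.0031
sidelong top 2214 c 584.2 294.6 size [ 85.6 137.2] ang 83.2 z 0.0627
sidelong tab 86 c 581.8 272.7 size [ 6. 24.] ang 83.9 z 0.0862
   zmax 0.09223689347039615
sidelong tab 100 c 586.2 317.2 size [ 7.5 25. ] ang 81.4 z 0.0859
   zmax 0.09294921225355268
sideshort top 865 c 578.1 101.0 size [88.9 84.8] ang 11.9 z 0.0624
sideshort tab 58 c 581.6 78.9 size [23.1  6.5] ang 5.9 z 0.0867
   zmax 0.09236572440162866
sideshort tab 58 c 573.1 122.7 size [23.3  7.1] ang 8.7 z 0.0858
   zmax 0.09273415467421425
sidetray 2199 c 548.0 -124.6 size [242.2 240.3] ang 51.5 z 0.0024
```

Run:
```python
from plant import vision
from h import *
box={"scene":(250,220,380,318),"side":(165,160,265,208)}
pts=[]
for n in box:
    f=np.load(f"pics/{n}.npz"); P=cloud(n,f["d"],vision.camera_params(n)); ok=f["d"]>0
    a,b,c,e=box[n]; hsv=cv2.cvtColor(f["p"],cv2.COLOR_RGB2HSV)
    m=np.zeros(ok.shape,np.uint8); m[b:e,a:c]=((hsv[...,1]<35)&(hsv[...,2]>130)&ok&(P[...,2]<.02))[b:e,a:c]
    m=cv2.morphologyEx(m,cv2.MORPH_OPEN,np.ones((3,3)))
    N,L,S,C=cv2.connectedComponentsWithStats(m); i=1+S[1:,4].argmax(); print(S[i]); rect(P,L==i,n+" tray")
    pts.append(P[ok])
Q=np.vstack(pts)
for x in np.arange(.3,.9,.05):   # max height map
    print(round(x,2),[int(1000*max([0,*Q[(abs(Q[:,0]-x)<.025)&(abs(Q[:,1]-y)<.025)&(Q[:,2]<.2),2]])) for y in np.arange(-.3,.45,.05)])
```

```text
[ 262  229  107   83 4604]
scene tray 4604 c 544.8 -113.9 size [180.1 148.5] ang 5.4 z 0.0031
[ 165  160  100   48 3401]
side tray 3401 c 533.9 -134.8 size [284.2 267.9] ang 52.0 z 0.0018
0.3 [9, 14, 15, 3, 87, 60, 64, 44, 87, 7, 8, 3, 3, 2, 3]
0.35 [9, 15, 15, 2, 86, 60, 65, 73, 87, 1, 8, 5, 3, 3, 2]
0.4 [32, 16, 14, 2, 86, 87, 87, 87, 86, 1, 2, 2, 2, 3, 3]
0.45 [3, 2, 11, 12, 11, 12, 2, 3, 3, 2, 3, 3, 2, 4, 2]
0.5 [2, 2, 11, 5, 6, 11, 3, 2, 37, 55, 2, 65, 65, 61, 186]
0.55 [14, 14, 13, 6, 5, 11, 3, 91, 93, 88, 3, 93, 91, 67, 3]
0.6 [20, 64, 16, 5, 5, 11, 3, 92, 93, 91, 2, 93, 93, 64, 2]
0.65 [14, 61, 14, 11, 12, 10, 2, 60, 59, 1, 1, 66, 66, 63, 1]
0.7 [16, 166, 16, 2, 2, 2, 2, 2, 2, 3, 3, 13, 2, 3, 2]
0.75 [3, 165, 2, 3, 2, 2, 3, 2, 15, 16, 24, 25, 23, 3, 2]
0.8 [0, 0, 0, 0, 0, 0, 0, 0, 0, 0, 0, 0, 0, 0, 0]
0.85 [0, 0, 0, 0, 0, 0, 0, 0, 0, 0, 0, 0, 0, 0, 0]
0.9 [0, 0, 0, 0, 0, 0, 0, 0, 0, 0, 0, 0, 0, 0, 0]
```

Tray measured at (545, −114) mm, yaw +5.4°, size 180×148.5, which matches. The long cover is at (584, 294.5), yaw −6.6°. Moving above it while turning +83.4°.

```bash
python3 -m inch '[[-0.145,0.368,0,0,0,1],[-0.145,0.368,0,0,0,1],[-0.145,0.368,0,0,0,1],[-0.145,0.368,0,0,0,1],[-0.145,0.368,0,0,0,1],[-0.145,0.368,0,0,0,1],[-0.145,0.368,0,0,0,1],[-0.145,0.368,0,0,0,1],[-0.145,0.368,0,0,0,1],[-0.145,0.368,0,0,0,1]]' 1 | tail -n 3
python3 -m inch '[[-0.145,0.368,0,0,0,1],[-0.145,0.368,0,0,0,1],[-0.145,0.368,0,0,0,1],[-0.145,0.368,0,0,0,1],[-0.145,0.368,0,0,0,1],[-0.145,0.368,0,0,0,1],[-0.145,0.368,0,0,0,1],[-0.145,0.368,0,0,0,1],[-0.145,0.368,0,0,0,1],[-0.145,0.368,0,0,0,1]]' | tail -n 3
python3 -m inch '[[0,0,0,0,0,0.85],[0,0,0,0,0,0],[0,0,0,0,0,0]]' | tail -n 3
cat > look.py <<'E'
from plant import env, vision
from h import *
from scipy.spatial.transform import Rotation as R
import sys
o=env.get_obs(); p,d=vision.grab_frame("wrist"); c=vision.camera_params("wrist")
cv2.imwrite(f"pics/{sys.argv[1]}.png",cv2.cvtColor(p,cv2.COLOR_RGB2BGR))
T=np.eye(4); T[:3,:3]=R.from_rotvec(o["orientation"]).as_matrix(); T[:3,3]=o["tool_pos"]
print("tool y dir yaw",np.degrees(np.arctan2(T[1,1],T[0,1])),"tcp",np.round(T[:3,3],4),"t",o["time"],"q",np.round(o["qpos"],2))
P=cloud("w",d,c,T@c["tool_from_camera"]); z=P[...,2]; ok=d>0
np.savez(f"pics/{sys.argv[1]}.npz",P=P,ok=ok)
near=np.hypot(P[...,0]-.584,P[...,1]-.2945)<.08
m=(ok&near&(z>.084)&(z<.1)).astype(np.uint8)
N,L=cv2.connectedComponents(m)
for i in range(1,N):
    if (L==i).sum()>30: rect(P,L==i,"tab")
E
python3 look.py w1
```

```text
wrist_force: [1.0, -0.1, -0.7]
opening: 0.0909
gripper_force: 0.0
wrist_force: [1.0, -0.2, 0.8]
opening: 0.091
gripper_force: 0.0
wrist_force: [0.8, -0.9, -0.1]
opening: 0.0915
gripper_force: 0.0
tool y dir yaw 83.29346775938654 tcp [0.5839 0.2942 0.2137] t 2.4 q [ 0.43  0.31  1.83 -0.    1.   -1.02]
tab 139 c 582.4 271.6 size [ 5.5 24. ] ang 83.1 z 0.0907
tab 143 c 587.8 316.9 size [ 5.3 24.5] ang 84.2 z 0.0905
```

View pics/w1.png

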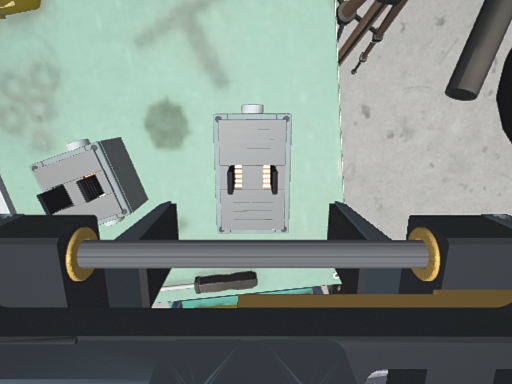

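The wrist view shows the long cover's two tabs at (231,180) and (273,180), midway between the fingers. Their centre measures (585.1, 294.3), line at 83.2°, so the tool is aligned. Descending and squeezing.

```bash
python3 -m inch '[[0.03,0,-0.6,0,0,0],[0,0,-0.6,0,0,0],[0,0,-0.6,0,0,0],[0,0,-0.6,0,0,0],[0,0,-0.5,0,0,0],[0,0,-0.4,0,0,0],[0,0,-0.26,0,0,0],[0,0,-0.1,0,0,0],[0,0,0,0,0,0],[0,0,0,0,0,0]]' 
python3 -m inch '[[0,0,0,0,0,0],[0,0,0,0,0,0],[0,0,0,0,0,0],[0,0,0,0,0,0],[0,0,0,0,0,0],[0,0,0,0,0,0],[0,0,0,0,0,0],[0,0,0,0,0,0]]' 0
```

```text
time: 3.45
tool_pos: [0.5857, 0.2946, 0.0683]
orientation: [0.181, 3.135, 0.001]
wrist_force: [0.6, 1.5, 1.3]
opening: 0.0912
gripper_force: 0.0
time: 4.25
tool_pos: [0.5853, 0.2945, 0.0676]
orientation: [0.181, 3.136, 0.0]
wrist_force: [-0.3, 0.1, 0.6]
opening: 0.0349
gripper_force: 30.0
```

Opening is about 35 mm at 30 N, so the tabs are squeezed. Lifting straight up.

```bash
python3 -m inch '[[0,0,0.1,0,0,0],[0,0,0.15,0,0,0],[0,0,0.2,0,0,0],[0,0,0.25,0,0,0],[0,0,0.3,0,0,0],[0,0,0.3,0,0,0],[0,0,0.3,0,0,0],[0,0,0.3,0,0,0],[0,0,0.3,0,0,0],[0,0,0.3,0,0,0]]'
python3 look.py w2
python3 - <<'E'
import sys; sys.path.insert(0,'.')
from plant import vision
import cv2
p,d=vision.grab_frame("side"); cv2.imwrite("pics/s2.png",cv2.cvtColor(cv2.resize(p[100:320,180:430],None,fx=2.5,fy=2.5),cv2.COLOR_RGB2BGR))
E
```

```text
time: 5.25
tool_pos: [0.5852, 0.2944, 0.1686]
orientation: [0.181, 3.136, 0.0]
wrist_force: [-0.0, -0.3, -0.9]
opening: 0.0352
gripper_force: 30.0
tool y dir yaw 83.40248320758919 tcp [0.5852 0.2944 0.1686] t 5.25 q [ 0.43  0.36  1.85 -0.    0.93 -1.03]
```

View pics/s2.png

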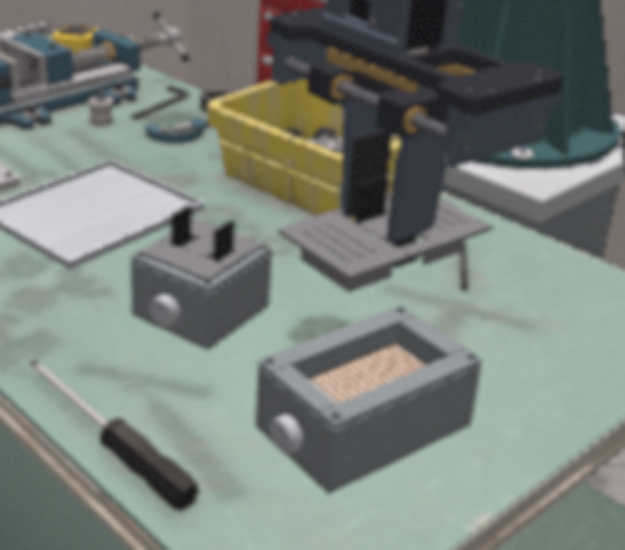

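The crop shows the cover off and level in the fingers (390,235), the housing mouth open (370,375), and the short cover still clipped on (200,240). Carrying it to the tray.

```bash
python3 -m inch '[[0,-0.15,0,0,0,0.2],[0,-0.3,0,0,0,0.2],[-0.05,-0.5,0,0,0,0.2],[-0.05,-0.5,0,0,0,0.2],[-0.05,-0.5,0,0,0,0.2],[-0.05,-0.5,0,0,0,0.2],[-0.05,-0.5,0,0,0,0.2],[-0.05,-0.5,0,0,0,0.2],[-0.05,-0.5,0,0,0,0.2],[-0.05,-0.5,0,0,0,0.2]]' | head -2
python3 -m inch '[[-0.05,-0.5,0,0,0,0.2],[-0.05,-0.5,0,0,0,0.2],[-0.05,-0.5,0,0,0,0.2],[-0.05,-0.5,0,0,0,0.2],[-0.06,-0.5,0,0,0,0.2],[-0.06,-0.5,0,0,0,0],[-0.06,-0.5,0,0,0,0],[-0.06,-0.5,0,0,0,0],[-0.06,-0.5,0,0,0,0],[-0.06,-0.5,0,0,0,0]]' | head -2
python3 -m inch '[[-0.06,-0.4,0,0,0,0],[-0.06,-0.25,0,0,0,0],[0,-0.1,0,0,0,0],[0,0,0,0,0,0],[0,0,0,0,0,0]]'
python3 - <<'E'
from plant import vision
import cv2
p,d=vision.grab_frame("scene"); cv2.imwrite("pics/s3.png",cv2.cvtColor(cv2.resize(p[100:340,180:430],None,fx=2.4,fy=2.4),cv2.COLOR_RGB2BGR))
E
```

```text
time: 6.35
tool_pos: [0.5685, 0.1152, 0.1667]
time: 7.35
tool_pos: [0.546, -0.0846, 0.1668]
time: 7.85
tool_pos: [0.542, -0.1132, 0.1674]
orientation: [0.148, -3.138, -0.0]
wrist_force: [0.4, 0.6, -1.1]
opening: 0.035
gripper_force: 30.0
```

View pics/s3.png

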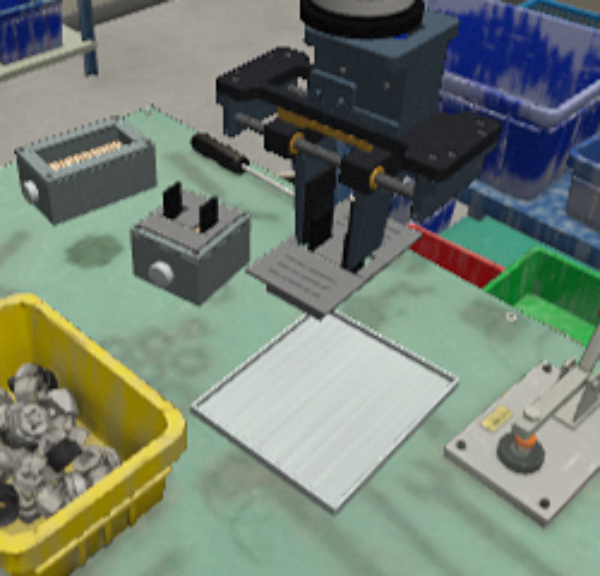

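The cover is held level above the tray, whose corners in full-image pixels are (315,229), (261,270), (320,311) and (370,258), matching the measured rectangle. Lowering it, with the last few mm slow.

```bash
python3 -m inch '[[0.07,0,-0.3,0,0,0],[0,0,-0.5,0,0,0],[0,0,-0.5,0,0,0],[0,0,-0.5,0,0,0],[0,0,-0.5,0,0,0],[0,0,-0.4,0,0,0],[0,0,-0.3,0,0,0],[0,0,-0.2,0,0,0],[0,0,-0.08,0,0,0],[0,0,0,0,0,0]]' | grep -v ori
python3 -m inch '[[0,0,-0.03,0,0,0],[0,0,-0.03,0,0,0],[0,0,-0.03,0,0,0],[0,0,-0.03,0,0,0],[0,0,0,0,0,0],[0,0,0,0,0,0]]'
```

```text
time: 8.9
tool_pos: [0.5449, -0.1136, 0.0363]
wrist_force: [-0.1, -0.2, -0.6]
opening: 0.0347
gripper_force: 30.0
time: 9.5
tool_pos: [0.5448, -0.1136, 0.0316]
orientation: [-0.148, 3.138, -0.0]
wrist_force: [-0.1, 0.7, -0.6]
opening: 0.0354
gripper_force: 30.0
```

Still about 3 mm up. Creeping down until contact.

```bash
python3 -m inch '[[0,0,-0.025,0,0,0],[0,0,-0.025,0,0,0],[0,0,0,0,0,0],[0,0,0,0,0,0]]' | grep -E 'pos|wrist'
python3 -m inch '[[0,0,-0.025,0,0,0],[0,0,0,0,0,0],[0,0,0,0,0,0]]' | grep -E 'pos|wrist'
```

```text
tool_pos: [0.5448, -0.1136, 0.0295]
wrist_force: [0.1, 0.2, -1.4]
tool_pos: [0.5449, -0.1136, 0.0286]
wrist_force: [0.2, -0.4, -0.0]
```

```bash
python3 -m inch '[[0,0,-0.015,0,0,0],[0,0,0,0,0,0],[0,0,0,0,0,0]]' | grep -E 'pos|wrist'
python3 -m inch '[[0,0,-0.015,0,0,0],[0,0,0,0,0,0],[0,0,0,0,0,0]]' | grep -E 'pos|wrist'
```

```text
tool_pos: [0.5449, -0.1136, 0.0285]
wrist_force: [-4.2, 0.5, 12.2]
tool_pos: [0.545, -0.1136, 0.0284]
wrist_force: [-7.8, 1.1, 24.6]
```

Contact is firm at the expected height. I'll ease back slightly, release, then retreat.

```bash
python3 -m inch '[[0,0,0.02,0,0,0],[0,0,0,0,0,0],[0,0,0,0,0,0]]' | grep -E 'pos|wrist'
python3 -m inch '[[0,0,0,0,0,0],[0,0,0,0,0,0],[0,0,0,0,0,0],[0,0,0,0,0,0],[0,0,0,0,0,0],[0,0,0,0,0,0]]' 0.9 | grep -E 'pos|wrist|open'
python3 -m inch '[[0,0,0.1,0,0,0],[0,0,0.2,0,0,0],[0,0,0.4,0,0,0],[0,0,0.5,0,0,0],[0,0,0.6,0,0,0],[0,0,0.6,0,0,0],[0,0,0.6,0,0,0],[0,0,0.5,0,0,0],[0,0,0.3,0,0,0],[0,0,0,0,0,0]]' | grep -E 'time|pos|wrist'
python3 - <<'E'
from plant import vision
from h import *
p,d=vision.grab_frame("scene"); cv2.imwrite("pics/s4.png",cv2.cvtColor(cv2.resize(p[130:340,180:430],None,fx=2.6,fy=2.6),cv2.COLOR_RGB2BGR))
P=cloud("scene",d,vision.camera_params("scene")); z=P[...,2]
m=(d>0)&(abs(P[...,0]-.545)<.1)&(abs(P[...,1]+.114)<.08)
rect(P,m&(z>.018)&(z<.032),"plate"); rect(P,m&(z>.042)&(z<.065),"tabs"); print(P[m&(z<.07)][:,2].max())
E
```

```text
tool_pos: [0.545, -0.1136, 0.0285]
wrist_force: [-2.8, 1.2, 11.3]
tool_pos: [0.5448, -0.1136, 0.028]
wrist_force: [-0.9, -0.6, 0.9]
opening: 0.0803
time: 12.7
tool_pos: [0.5457, -0.1138, 0.1824]
wrist_force: [1.3, 0.3, -0.5]
plate 1515 c 543.2 -112.3 size [126.9  73.9] ang 6.0 z 0.025
tabs 109 c 543.1 -113.0 size [25.5 51.8] ang 5.2 z 0.0507
0.0543301968080217
```

View pics/s4.png

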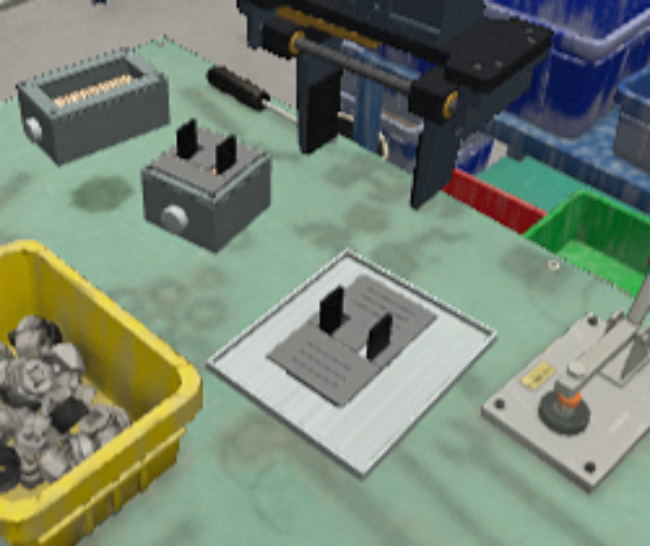

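The cover lies flat and right way up in the tray (355,340 in the crop), plate top at 25 mm. The short cover is still clipped on and the gripper is clear.

```bash
python3 -c "from plant import env; print(env.finish_job())"
```

```text
the job is handed in; nothing more can be done
None
```

The long housing's cover is off and lying flat, right way up, in the drip tray; it was lowered in before release. The short cover is still clipped on, and the job was handed in at about 13 s on the robot's clock.

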